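# Snap the bottom cover back onto the kitchen scale

## Robot

A 6-joint arm with a two-finger parallel gripper is mounted at the origin on a cart in front of the work surface, level with it; the furniture and walls round the work are solid. World frame = base frame: x ahead of the robot, y to its left, z up, the work surface at z = 0. Lengths are in mm, angles in rad, forces in N, time in s.
With the tool pointing down it reaches from about 400 to 825 mm from the base axis. Payload 7 kg.
Tool frame: the origin (TCP) lies midway between the tips of the shut fingers; the grasp point (between the pads) lies 19 mm behind it; z points along the fingers, y is the line along which they close (so a half turn about z gives the same grasp; the last joint's range is limited). The gripper opens to 88 mm and grips with 3 to 60 N. Pads are 19 mm wide; open, the fingers measure 130 mm over their backs; the gripper's body (78 mm by 193 mm) begins 47 mm behind the grasp point.
Start: joints at [1.561, 0.359, 0.012, 0, -1.224, -0.288], TCP at [198.066, 645.264, 226.561] pointing down, gripper open.
Joint ranges: [-3.07, 3.07], [-1.43, 2.12], [-1.02, 1.25], [-3.03, 1.67], [-3.05, -0], [-3.03, 3.03]. Speed limits (rad/s): [2.39, 2.39, 3.01, 3.14, 3.14, 3.14].

## Interface

Orientations are given as a unit quaternion [x, y, z, w].
In Python, from bench import telemetry, vision, ticket gives the robot as it stands.
- The arm moves only by the tool carry_out, never from a script. Its argument "steps" is a list of rows, each a list of 3 entries, a list of its own where there are three numbers: the shift along the tool's x, y, z in shares of 50 cm (1.0 is 50 cm), then the turn, a rotation vector about the tool's x, y, z in fractions of the full range, 1 being pi/2 rad, then the opening, from 0 (shut) to 1 (fully open). In form: [[[x, y, z], [rx, ry, rz], hand], ...]. A call has 1 to 10 rows; each row is the pose to reach, as a shift and turn from the pose commanded when the call began, along the tool's axes at that moment; what a row does not reach only later rows make up. A row lasts 1/12 s, in which the tool goes at most 41.7 mm and 7.16 degrees, less where a joint would pass 70% of its speed; a pose out of reach is approached as far as the arm can. No shift or turn number may pass 1 either way. A call with a gripper value outside its range is refused whole. The fingers move at their own pace and stop on an object; "force" is the grip in N (left out, the last holds). Time passes only in rows, so rows that repeat a pose let the fingers close. It gives the time, the measured TCP pose, the force, the opening and the grip force at its end, in the units of the state.
- telemetry.observe(): the state, without advancing time (a new reading comes with each control period).
- vision.get_image(name): name is "side" or "top" or "wrist"; returns a dict with "color" (400x640x3 uint8, red, green, blue), "z_map" (400x640 float32, mm along the optical axis (not along the pixel's ray), 0 where there is no reading), "mtx" (3x3 intrinsics, pixels), "R" (3x3) and "t" (3): a world point X has camera coordinates R X + t. Camera axes: x right, y down, z forward; pixel columns grow to the right and rows downward; lengths in mm; the calibration is good to about 2 mm. A picture is of the moment at which its call begins.
- ticket.job_done(): hands the job in; it is judged then, once.
The state is a dict: "time_s": time; "qpos": joint angles; "dq": joint speeds; "tau": joint torques, N m; "eef_pos": TCP position; "ee_rot": TCP orientation; "contact_force": force on the tool from outside, world axes, zero at the start; "moment": the same for the moment, N m; "grip_width": finger opening in mm; "grasp_force": force on a finger pad.
Only numpy, scipy, OpenCV 4.12 (cv2) and the standard library are available. Lean on these libraries where they do the work, as an engineer would, in place of code of your own. Each camera call takes 0.05 s, during which the arm holds its last target. There are 200 camera calls.

## Task

The kitchen scale lies face down with its bottom cover off. Pick up the white cover, fit its four holes over the four orange snap standoffs, and press it down evenly and without undue force until all four have clicked through and the cover lies fully home; leave the mug, the salt shaker and the tin where they stand. The standoffs are seldom in the middle of the scale, so feel for them before you press.

Things in the scene. Friction and masses are not known exactly. Their poses are not given: they have to be found in the camera images.
- scale: Kitchen scale lying face down, fixed: black tray 168 (x) x 110 (y) x 24 mm, open on top. Origin: centre of underside, z up, x along its long side. An aluminium frame inside carries 4 orange snap standoffs, 110 mm apart in x, 72 mm in y. The frame is centred in y but sits anywhere from -14 to +14 mm off centre in x; where is not reported. It slides in x under some 15 N.
- seat (a point): centre of the scale, 30 mm above its origin: height of the standoffs' round shoulders (20 mm diameter), where the cover's underside finally rests; the frame's offset in x is NOT included. On each shoulder stands a pin of 10 mm diameter with two sloping spring barbs on its +y and -y sides. Clicked through, the barbs hold the cover; pins then stand 18 mm above its plate.
- tips (a point): centre of the scale, 52 mm above its origin: height of the pins' tips (9 mm diameter, tapering to 10); the frame's offset in x is NOT included. A cover whose holes miss the pins stops with its underside here. With all 4 pins in the holes (within about 2 mm sideways) it drops some 12 mm more, to the barbs. The frame stands on a load cell: it sinks 1 mm per 8 N, 5 mm at most, and comes back.
- cover: Loose white plastic cover, about 0.13 to 0.22 kg: plate 150 (x) x 100 (y) x 4 mm with four 13 mm square through holes at x = +-55, y = +-36 mm and a raised battery housing in the middle, up. Origin: centre of the underside, z up, x along the long side. Fits either way round (half turn about z). Starts flat on the worktop. Pushed onto the scale with more than 40 N it cracks.
- grip (a point): centre of the top of the cover's battery housing, 26 mm above the cover's underside. The housing is 56 (x) x 24 (y) mm and stands 22 mm over the plate: pinch it from above across y. Its top may also be pressed on.
- press_a (a point): point on the plate's top, 4 mm above its underside, at x = -60, y = 0 mm in the cover's frame: free place between two holes for closed fingertips to press, driving the two standoffs of this end. Each standoff needs about 6 N (all four at once about 20 N), over a travel of about 10 mm; the ends may be pressed one after the other while the cover stays within 8 degrees of level.
- press_b (a point): the same at the other end, x = +60, y = 0 mm in the cover's frame
- hole0 (a point): centre of one square hole of the cover, at its underside: x = -55, y = -36 mm in the cover's frame. It is 30 mm above the scale's origin when this standoff has clicked through, more than 32 mm when it has not.
- hole1 (a point): centre of one square hole of the cover, at its underside: x = -55, y = 36 mm in the cover's frame. It is 30 mm above the scale's origin when this standoff has clicked through, more than 32 mm when it has not.
- hole2 (a point): centre of one square hole of the cover, at its underside: x = 55, y = -36 mm in the cover's frame. It is 30 mm above the scale's origin when this standoff has clicked through, more than 32 mm when it has not.
- hole3 (a point): centre of one square hole of the cover, at its underside: x = 55, y = 36 mm in the cover's frame. It is 30 mm above the scale's origin when this standoff has clicked through, more than 32 mm when it has not.
- mug: two-coloured mug, 86 x 117 x 88 mm, a bystander; origin at the centre of its underside
- shaker: salt shaker, 44 mm diameter, 90 mm high, a bystander; origin at the centre of its underside
- tin: small food tin, 57 mm diameter, 72 mm high, a bystander; origin at the centre of its underside

How it is judged (in metres and radians):
At the end, for the whole second after the job is handed in: The cover rests on the scale, released, at rest, with all four standoffs clicked through: its underside at each hole is 26 to 31.8 mm above the scale's origin, its centre within 22 mm of the scale's sideways, long sides parallel within 0.1 rad, level within 0.1 rad, battery housing up (z of hole0 in the frame of scale between 0.026 and 0.0318 m and z of hole1 in the frame of scale between 0.026 and 0.0318 m and z of hole2 in the frame of scale between 0.026 and 0.0318 m and z of hole3 in the frame of scale between 0.026 and 0.0318 m and horizontal distance between cover and scale below 0.022 m and angle between the x axis of cover and the x axis of scale, either way round below 0.1 rad and angle between cover's own z axis and vertical below 0.1 rad and linear speed of cover below 0.02 m/s); the robot touches nothing.
It fails at once if the cover is pushed on the scale or its standoffs with more than 40 N (contact force between cover and scale above 40 N).
It fails at once if the cover on the standoffs is pressed unevenly: more than 0.15 rad out of level (horizontal distance between cover and scale below 0.03 m and z of cover in the frame of scale below 0.05 m and angle between cover's own z axis and vertical above 0.15 rad).
It fails at once if the mug is displaced or tipped (distance of mug from where it was at the start of the episode above 0.03 m or angle between mug's own z axis and vertical above 0.4 rad).
It fails at once if the salt shaker is displaced or tipped (distance of shaker from where it was at the start of the episode above 0.03 m or angle between shaker's own z axis and vertical above 0.4 rad).
It fails at once if the tin is displaced or tipped (distance of tin from where it was at the start of the episode above 0.03 m or angle between tin's own z axis and vertical above 0.4 rad).
It also fails if it takes over 67 s, if anything falls off the work surface, if the arm or the gripper's body presses on something with over 40 N, if the wrist force passes 120 N, or if a joint passes its speed limit or range.

## Working session

There is one attempt and no reset: what is moved stays moved. The work goes in short steps, Python scripts to look and compute and a tool call to move; the robot and the scene stay as the last step left them, time stands still between calls to the robot, and variables do not carry over. Pictures are saved under pics/ and viewed, at most 10 in all, crops included, and the job is handed in when it is done.

Besides the shell and the picture viewer there is one more tool, called after ">>>" as a command line: name --argument value ..., lists and objects as JSON in quotes. carry_out: Moves the arm, as the interface text tells. Its arguments: {"type":"object","properties":{"steps":{"type":"array"},"force":{"type":"number"}},"required":["steps"]}

```bash
mkdir -p pics; cat > h.py <<'E'
import numpy as np, cv2
from bench import telemetry, vision, ticket
def snap(n,f=None):
    im=vision.get_image(n)
    if f: cv2.imwrite('pics/'+f,im['color'][:,:,::-1])
    return im
def cloud(im):
    z=im['z_map'];v,u=np.mgrid[:z.shape[0],:z.shape[1]]
    K=im['mtx'];c=np.stack([(u-K[0,2])/K[0,0]*z,(v-K[1,2])/K[1,1]*z,z],-1)
    P=(c-im['t'])@im['R']
    P[z==0]=np.nan
    return P
E
python3 - <<'E'
from h import *
a=snap('top');b=snap('side')
cv2.imwrite('pics/a.png',np.vstack([a['color'],b['color']])[:,:,::-1][:, :] if 0 else cv2.resize(np.vstack([a['color'],b['color']])[:,:,::-1],(480,600)))
cv2.imwrite('pics/top.png',a['color'][:,:,::-1])
s=telemetry.observe();print(s)
for i in(a,b):print(i['mtx'],i['R'],i['t'],-i['R'].T@i['t'])
E
```

```text
{'time_s': 0.1, 'qpos': array([ 1.56111114e+00,  3.59336755e-01,  1.11472093e-02, -3.11456042e-04,
       -1.22406706e+00, -2.88076913e-01]), 'dq': array([-5.55357077e-04, -6.75730782e-04,  1.97878612e-03,  4.70783630e-04,
        8.68446024e-05,  4.36741933e-04]), 'tau': array([-1.90631086e-03, -5.84163952e+01,  2.93749523e+01,  7.01541200e+00,
        1.01791124e-02, -4.98076213e-05]), 'eef_pos': array([197.94418116, 644.8757075 , 225.70050919]), 'ee_rot': array([ 9.88929532e-01, -1.48384052e-01, -4.37009019e-05,  7.43394605e-04]), 'contact_force': array([ 0.35065974,  0.50551155, -0.1209931 ]), 'moment': array([ 0.0623927 ,  0.02519149, -0.03241267]), 'grasp_force': 0.0, 'grip_width': 87.59976651374878}
[[468.73615548   0.         318.81344591]
 [  0.         468.73615548 204.33715104]
 [  0.           0.           1.        ]] [[-0.19302716 -0.981113    0.01256151]
 [-0.89286617  0.17032792 -0.41686738]
 [ 0.40685443 -0.09168247 -0.90888052]] [  79.67772794  591.65134394 1380.11126869] [ -17.8589451   103.93012931 1499.99551779]
[[397.16747356   0.         325.43901084]
 [  0.         397.16747356 193.85949153]
 [  0.           0.           1.        ]] [[ 0.99800934 -0.06129495 -0.01484184]
 [-0.03525721 -0.34714107 -0.93714994]
 [ 0.05229035  0.93580768 -0.34861112]] [-612.22750116   75.87217976 1179.27957859] [  552.01886683 -1114.76698882   473.1269984 ]
```

View pics/top.png

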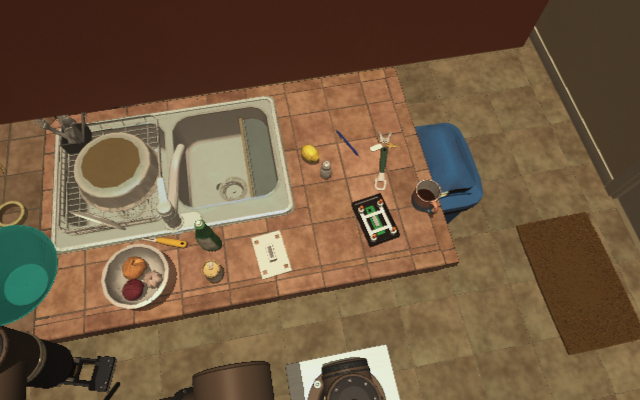

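View pics/a.png

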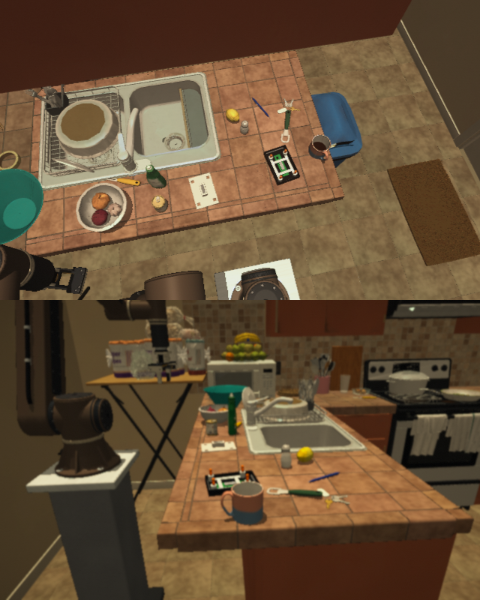

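The top view shows the white cover at about (272,255), the scale at (376,221) with orange pins at its corners, the mug at (428,195), the shaker at (326,170) and the tin at (212,270). Next I'll measure the cover and the scale.

```bash
cat >> h.py <<'E'
def plane(im,uv,z):
    uv=np.atleast_2d(uv).astype(float);K=im['mtx']
    d=np.c_[(uv-K[[0,1],[2,2]])/K[0,0],np.ones(len(uv))]@im['R'];c=-im['R'].T@im['t']
    return c+d*((z-c[2])/d[:,2])[:,None]
def blobs(mask,amin=3):
    n,l,s,c=cv2.connectedComponentsWithStats(mask.astype(np.uint8));return [(c[i],s[i,4]) for i in range(1,n) if s[i,4]>=amin],l
E
python3 - <<'E'
from h import *
a=snap('top');P=cloud(a);c=a['color'].astype(int);hsv=cv2.cvtColor(a['color'],cv2.COLOR_RGB2HSV)
def rect(m,u0,u1,v0,v1,z,name):
    M=np.zeros(m.shape,np.uint8);M[v0:v1,u0:u1]=m[v0:v1,u0:u1]
    cs,_=cv2.findContours(M,cv2.RETR_EXTERNAL,cv2.CHAIN_APPROX_NONE);k=max(cs,key=cv2.contourArea)[:,0]
    X=plane(a,k,z)[:,:2].astype(np.float32);r=cv2.minAreaRect(X);print(name,r,'corners',cv2.boxPoints(r).round())
rect((c.min(2)>130)&(hsv[...,1]<60),245,298,225,285,4,'cover')
rect(c.max(2)<60,345,405,188,255,24,'scale')
# orange
m=(hsv[...,0]<18)&(hsv[...,1]>170)&(c[...,0]>150)
m[:,:345]=0;m[:,405:]=0;m[:188]=0;m[255:]=0
for b,n in blobs(m,2)[0]:print(b,n,plane(a,b,45)[0],P[int(b[1]),int(b[0])])
for n,u,v in(('cov',272,255),('shaker',326,165),('mug',428,190),('tin',212,268),('tray',376,220),('bottle',205,228)):print(n,P[v,u])
cv2.imwrite('pics/crop.png',cv2.resize(a['color'][180:290,240:450][:,:,::-1],None,fx=3.8,fy=3.8,interpolation=cv2.INTER_CUBIC))
E
```

```text
cover ((503.62030029296875, 145.9242401123047), (147.90078735351562, 96.5432357788086), 6.4029741287231445) corners [[425. 186.]
 [436.  90.]
 [582. 106.]
 [572. 202.]]
scale ((552.5408935546875, -222.06871032714844), (170.5275115966797, 111.10767364501953), 9.2705659866333) corners [[ 459. -181.]
 [ 477. -291.]
 [ 646. -263.]
 [ 628. -154.]]
[380.6 199.8] 5 [ 610.49794737 -254.75935491   45.        ] [ 612.03008199 -252.45723586   49.16243281]
[361.  206.5] 6 [ 598.51600996 -182.69065682   45.        ] [ 596.0875388  -181.14628888   55.01227337]
[393.83333333 227.83333333] 6 [ 501.56193535 -272.72141595   45.        ] [ 503.15126564 -269.43015349   50.12971106]
[374.4 234.8] 5 [ 489.62685516 -202.73991937   45.        ] [ 490.81901102 -201.02746301   50.18672173]
cov [492.26654512 142.1748485   21.75994862]
shaker [754.1491995  -91.18791697  91.32812397]
mug [ 626.44178581 -434.8028638    21.34588614]
tin [468.59889315 332.74726231  70.67158666]
tray [ 552.84848741 -228.17150453   12.51268624]
bottle [565.49363745 325.39365691 168.16076811]
```

View pics/crop.png

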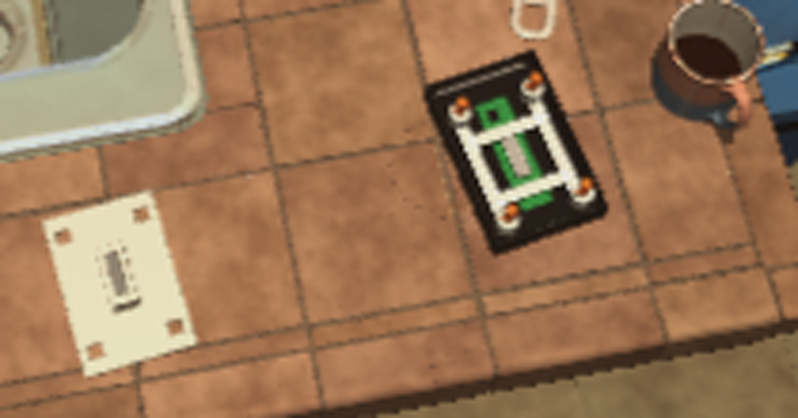

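The crop shows the frame with its four orange pins inside the black tray, and the cover lying flat with the housing up. First I'll go over the scale for a close look, then over to the cover.

```bash
cat >> h.py <<'E'
from scipy.spatial.transform import Rotation as Ro
def go(x,y,z,yaw):
    "row (cm, rotvec) to world TCP x,y,z mm, tool-x yaw deg, pointing down"
    s=telemetry.observe();R=Ro.from_quat(s['ee_rot']);T=Ro.from_euler('z',yaw,degrees=True)*Ro.from_quat([1,0,0,0])
    d=R.inv().apply(np.array([x,y,z])-s['eef_pos'])/10;r=(R.inv()*T).as_rotvec()
    print('t',s['time_s'],'pos',s['eef_pos'].round(1),'yaw',np.degrees(np.arctan2(*R.as_matrix()[[1,0],0])).round(2),'q',s['qpos'].round(2),'F',s['contact_force'].round(1),'M',s['moment'].round(2),'g',round(float(s['grip_width']),1),round(float(s['grasp_force']),1))
    print('row',d.round(2),r.round(3))
E
python3 -c "
from h import *
go(503,146,250,6.4)
im=snap('wrist','w0.png');R=Ro.from_quat(telemetry.observe()['ee_rot']);p=telemetry.observe()['eef_pos']
print('cam in tool',R.inv().apply(-im['R'].T@im['t']-p), (im['R']@R.as_matrix()).round(3),im['mtx'])"
```

```text
t 0.15 pos [198.  644.9 225.8] yaw -17.07 q [ 1.56  0.36  0.01 -0.   -1.22 -0.29] F [ 0.2  0.2 -0.3] M [ 0.04 -0.02  0.04] g 87.6 0.0
row [43.8  38.75 -2.36] [ 0.001  0.    -0.41 ]
cam in tool [  73.39754569   -0.34506171 -156.30765864] [[-0.001  1.    -0.   ]
 [-0.963 -0.001 -0.27 ]
 [-0.27  -0.     0.963]] [[293.87977745   0.         318.10472953]
 [  0.         293.87977745 198.5282903 ]
 [  0.           0.           1.        ]]
```

Careful with the scale: shifts go in shares of 50 cm and turns go in shares of pi/2 rad. That gives: 43.8 cm is 0.876, 38.7 cm is 0.774, -0.41 rad is -0.261.

>>> carry_out --steps '[[[0.2,0.178,-0.06],[0,0,-0.0637],1],[[0.28,0.248,-0.06],[0,0,-0.1273],1],[[0.34,0.3,-0.06],[0,0,-0.191],1],[[0.876,0.774,-0.048],[0,0,-0.261],1],[[0.876,0.774,-0.048],[0,0,-0.261],1],[[0.876,0.774,-0.048],[0,0,-0.261],1],[[0.876,0.774,-0.048],[0,0,-0.261],1],[[0.876,0.774,-0.048],[0,0,-0.261],1],[[0.876,0.774,-0.048],[0,0,-0.261],1],[[0.876,0.774,-0.048],[0,0,-0.261],1]]'

```text
time_s: 1.03
eef_pos: [415.2, 289.4, 249.1]
ee_rot: [0.998, 0.056, 0.0, -0.0]
contact_force: [1.5, -0.3, -0.3]
grip_width: 87.5
grasp_force: 0.0
```

```bash
python3 -c "
from h import *
go(503,146,250,6.4)"
```

```text
t 1.0333 pos [415.2 289.4 249.1] yaw 6.45 q [ 1.    0.06 -0.32 -0.   -1.19  0.69] F [ 1.5 -0.3 -0.3] M [ 0.03 -0.08  0.01] g 87.5 0.0
row [ 7.11 15.24 -0.1 ] [-0.    -0.     0.001]
```

To row units: 15.2 cm is 0.304, 7.1 cm is 0.142.

>>> carry_out --steps '[[[0.142,0.304,0],[0,0,0],1],[[0.142,0.304,0],[0,0,0],1],[[0.142,0.304,0],[0,0,0],1],[[0.142,0.304,0],[0,0,0],1],[[0.142,0.304,0],[0,0,0],1],[[0.142,0.304,0],[0,0,0],1],[[0.142,0.304,0],[0,0,0],1]]'

```text
time_s: 1.62
eef_pos: [502.3, 147.9, 248.6]
ee_rot: [0.998, 0.055, -0.0, -0.0]
contact_force: [-0.2, 0.4, 0.1]
grip_width: 87.5
grasp_force: 0.0
```

```bash
python3 - <<'E'
from h import *
im=snap('wrist','w1.png');P=cloud(im);hsv=cv2.cvtColor(im['color'],cv2.COLOR_RGB2HSV)
m=((hsv[...,2]>130)&(hsv[...,1]<60)).astype(np.uint8)
cs,_=cv2.findContours(m,cv2.RETR_CCOMP,cv2.CHAIN_APPROX_NONE)
k=max(cs,key=cv2.contourArea)[:,0];X=plane(im,k,4)[:,:2].astype(np.float32);print(cv2.minAreaRect(X))
Z=P[...,2];h=(Z>20)&(Z<32)&(np.hypot(P[...,0]-503,P[...,1]-146)<60)
print(h.sum(),np.median(Z[h]),cv2.minAreaRect(P[h][:,:2].astype(np.float32)))
E
python3 -c "
from h import *
go(550,-225,250,10)"
```

```text
((655.1591186523438, 293.95269775390625), (77.14387512207031, 512.6155395507812), 6.280112266540527)
761 24.316317500328925 ((506.3505859375, 147.2350616455078), (55.027259826660156, 23.486064910888672), 6.853526592254639)
t 1.6667 pos [502.  148.6 248.7] yaw 6.43 q [ 0.66  0.09 -0.28 -0.   -1.19  1.02] F [0.1 0.6 0. ] M [ 0.01 -0.02 -0.01] g 87.6 0.0
row [ 0.59 37.66 -0.13] [-0.     0.    -0.062]
```

View pics/w1.png

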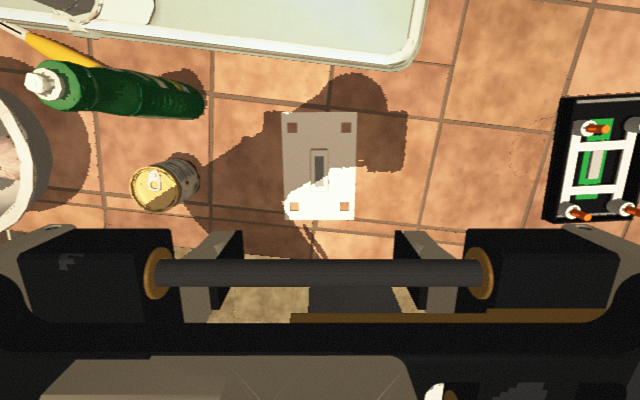

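The wrist view shows the cover centred near (320,165), with holes at about (292,127), (346,127), (294,207) and (344,206). I'll measure the holes, then look at the scale.

```bash
cat >> h.py <<'E'
def fit4(X,dx,dy,c0,yaw0):
    "rigid fit of the dx x dy pattern to 4 points"
    a=np.radians(yaw0);R=np.array([[np.cos(a),-np.sin(a)],[np.sin(a),np.cos(a)]])
    T=np.array([[i*dx/2,j*dy/2] for i in(-1,1) for j in(-1,1)],float)
    W=T@R.T+c0;Y=np.array([X[np.argmin(np.hypot(*(X-w).T))] for w in W])
    r,_=Ro.align_vectors(np.c_[Y-Y.mean(0),np.zeros(4)],np.c_[T,np.zeros(4)])
    yaw=r.as_euler('zyx')[0];F=r.apply(np.c_[T,np.zeros(4)])[:,:2]+Y.mean(0)
    return Y.mean(0),np.degrees(yaw),(Y-F).round(1)
E
python3 - <<'E'
from h import *
im=snap('wrist');g=cv2.cvtColor(im['color'],cv2.COLOR_RGB2GRAY)
hs=cv2.cvtColor(im['color'],cv2.COLOR_RGB2HSV)[...,1]
X=[]
for u,v in((292,127),(346,127),(294,207),(344,206)):
    w=hs[v-12:v+13,u-12:u+13];t,m=cv2.threshold(w,0,1,cv2.THRESH_OTSU)
    b=blobs(m,10)[0];b=min(b,key=lambda q:np.hypot(*(q[0]-12)));uv=b[0]+[u-12,v-12];X.append(plane(im,uv,2)[0,:2]);print(uv,b[1],X[-1])
print(fit4(np.array(X),110,72,[506,147],6.6))
E
```

```text
[292.14942529 127.32183908] 87 [556.77589383 189.79398982]
[346.03448276 127.34482759] 87 [564.71871858 118.34429196]
[294.26315789 205.92105263] 76 [447.80528863 177.21819526]
[344.5 206. ] 72 [455.68457636 105.55541552]
(array([506.24611935, 147.72797314]), np.float64(6.5380518998160815), array([[-0. , -0.1],
       [ 0.3, -0. ],
       [-0.3,  0.1],
       [-0. ,  0. ]]))
```

To row units: 37.7 cm is 0.754, 0.6 cm is 0.012, -0.06 rad is -0.0382.

>>> carry_out --steps '[[[0.012,0.754,-0.002],[0,0,-0.0382],1],[[0.012,0.754,-0.002],[0,0,-0.0382],1],[[0.012,0.754,-0.002],[0,0,-0.0382],1],[[0.012,0.754,-0.002],[0,0,-0.0382],1],[[0.012,0.754,-0.002],[0,0,-0.0382],1],[[0.012,0.754,-0.002],[0,0,-0.0382],1],[[0.012,0.754,-0.002],[0,0,-0.0382],1],[[0.012,0.754,-0.002],[0,0,-0.0382],1],[[0.012,0.754,-0.002],[0,0,-0.0382],1],[[0.012,0.754,-0.002],[0,0,-0.0382],1]]'

```text
time_s: 2.55
eef_pos: [551.0, -229.6, 249.2]
ee_rot: [0.996, 0.085, -0.001, 0.001]
contact_force: [-0.0, 0.2, 0.3]
grip_width: 87.8
grasp_force: 0.0
```

>>> carry_out --steps '[[[0,0,0],[0,0,0],1],[[0,0,0],[0,0,0],1],[[0,0,0],[0,0,0],1]]'

```text
time_s: 2.8
eef_pos: [550.7, -224.0, 249.9]
ee_rot: [0.996, 0.087, 0.0, -0.0]
contact_force: [1.0, 0.6, 0.6]
grip_width: 87.9
grasp_force: 0.0
```

```bash
python3 - <<'E'
from h import *
go(506,147,250,6.8)
im=snap('wrist','w2.png')
hsv=cv2.cvtColor(im['color'],cv2.COLOR_RGB2HSV);P=cloud(im)
m=(hsv[...,0]<18)&(hsv[...,1]>200)&(hsv[...,2]>140)
for b,n in blobs(m,8)[0]:
    X=plane(im,b,45)[0]
    if np.hypot(*(X[:2]-[550,-228]))<130: print(b,n,X)
E
```

```text
t 2.8 pos [ 550.7 -224.   249.9] yaw 9.99 q [-0.06  0.21 -0.14 -0.   -1.22  1.8 ] F [1.  0.6 0.6] M [ 0.03 -0.02  0.  ] g 87.9 0.0
row [  2.03 -37.31   0.  ] [-0.    -0.     0.056]
[290.37037037 132.55555556] 54 [ 598.58428441 -181.5466599    45.        ]
[349.52941176 133.01960784] 51 [ 610.30609372 -251.66949796   45.        ]
[292.4 216.4] 20 [ 493.72554157 -199.82508569   45.        ]
[346.16666667 217.55555556] 18 [ 504.21629774 -268.95000065   45.        ]
```

View pics/w2.png

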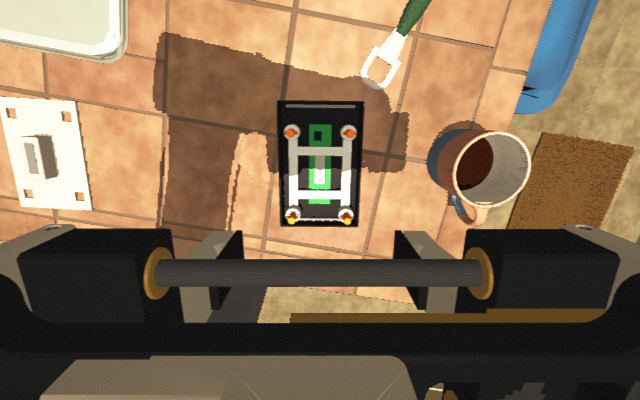

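The scale is centred near (320,163), with pins at about (291,132), (349,132), (292,217) and (347,217). I'll zoom in to read the tips exactly.

```bash
python3 - <<'E'
from h import *
c=cv2.imread('pics/w2.png')[95:235,265:375];cv2.imwrite('pics/z2.png',cv2.resize(c,None,fx=4.2,fy=4.2,interpolation=cv2.INTER_NEAREST))
E
```

```text
(no output)
```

View pics/z2.png

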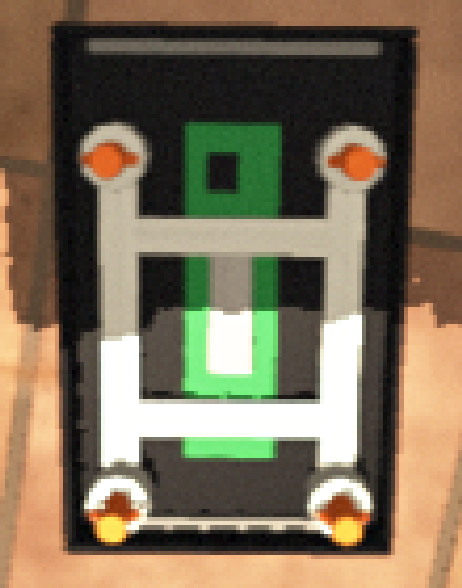

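The zoom shows the tips at zoomed pixels (106,159), (357,160), (110,530) and (347,531). The frame clearly sits towards the scale's −x end.

```bash
python3 - <<'E'
from h import *
im=snap('wrist')
f=lambda q:np.array(q)/4.2+[264.6,94.6]
T=plane(im,f([(106,159),(357,160),(110,530),(347,531)]),52)[:,:2];print(T);print('tips',fit4(T,110,72,[550,-226],9.5))
S=plane(im,f([(114,155),(352,157),(117,505),(342,504)]),30)[:,:2];print('should',fit4(S,110,72,[550,-226],9.5))
C=plane(im,f([(54,27),(413,30),(390,550),(69,550)]),24)[:,:2];print('tray',C.mean(0),cv2.minAreaRect(C.astype(np.float32)))
# saturated/yellow near tips and orange far tips
hsv=cv2.cvtColor(im['color'],cv2.COLOR_RGB2HSV)
m=(hsv[...,1]>120)&(hsv[...,2]>235)&(hsv[...,0]>14)&(hsv[...,0]<35)
print([(b,n) for b,n in blobs(m,5)[0] if 280<b[0]<360 and 205<b[1]<230])
E
```

```text
[[ 599.12896991 -181.3911002 ]
 [ 611.03119409 -250.8274343 ]
 [ 490.03457903 -198.85598357]
 [ 502.19845462 -270.06817851]]
tips (array([ 550.59829941, -225.28567414]), np.float64(9.604930763703567), array([[-0.2, -0.1],
       [-0.3,  0.1],
       [ 0.2,  0.8],
       [ 0.3, -0.8]]))
should (array([ 551.04072173, -225.6875552 ]), np.float64(9.576325781188821), array([[ 0.7,  0. ],
       [-0.2,  0.3],
       [-0.4,  0.4],
       [-0.1, -0.7]]))
tray [ 560.15390568 -224.17738644] ((560.0006103515625, -224.2761688232422), (164.1893310546875, 106.05169677734375), 9.54114818572998)
[(array([291.05405405, 220.43243243]), np.int32(37)), (array([347.08333333, 220.77777778]), np.int32(36))]
```

To row units: -37.3 cm is -0.746, 2.2 cm is 0.044, 0.06 rad is 0.0382.

>>> carry_out --steps '[[[0.044,-0.746,0],[0,0,0.0382],1],[[0.044,-0.746,0],[0,0,0.0382],1],[[0.044,-0.746,0],[0,0,0.0382],1],[[0.044,-0.746,0],[0,0,0.0382],1],[[0.044,-0.746,0],[0,0,0.0382],1],[[0.044,-0.746,0],[0,0,0.0382],1],[[0.044,-0.746,0],[0,0,0.0382],1],[[0.044,-0.746,0],[0,0,0.0382],1],[[0.044,-0.746,0],[0,0,0.0382],1],[[0.044,-0.746,0],[0,0,0.0382],1]]'

```text
time_s: 3.73
eef_pos: [507.2, 152.1, 250.3]
ee_rot: [0.998, 0.059, 0.001, -0.001]
contact_force: [0.1, -0.3, -0.2]
grip_width: 87.3
grasp_force: 0.0
```

>>> carry_out --steps '[[[0,0,0],[0,0,0],1],[[0,0,0],[0,0,0],1]]'

```text
time_s: 3.9
eef_pos: [507.6, 146.4, 250.0]
ee_rot: [0.998, 0.057, 0.0, -0.0]
contact_force: [0.2, -0.8, -0.2]
grip_width: 87.9
grasp_force: 0.0
```

```bash
python3 - <<'E'
from h import *
go(506.2,147.7,60,6.5)
go(506.2,147.7,8,6.5)
E
```

```text
t 3.9 pos [507.6 146.4 250. ] yaw 6.58 q [ 0.65  0.1  -0.27 -0.   -1.2   1.03] F [ 0.2 -0.8 -0.2] M [-0.06 -0.03  0.04] g 87.9 0.0
row [-0.13 -0.14 19.  ] [-0.    -0.     0.001]
t 3.9 pos [507.6 146.4 250. ] yaw 6.58 q [ 0.65  0.1  -0.27 -0.   -1.2   1.03] F [ 0.2 -0.8 -0.2] M [-0.06 -0.03  0.04] g 87.9 0.0
row [-0.13 -0.14 24.2 ] [-0.    -0.     0.001]
```

>>> carry_out --steps '[[[-0.0026,-0.002,0.08],[0,0,0],1],[[-0.0026,-0.002,0.16],[0,0,0],1],[[-0.0026,-0.002,0.24],[0,0,0],1],[[-0.0026,-0.002,0.32],[0,0,0],1],[[-0.0026,-0.002,0.4],[0,0,0],1],[[-0.0026,-0.002,0.45],[0,0,0],1],[[-0.0026,-0.002,0.47],[0,0,0],1],[[-0.0026,-0.002,0.48],[0,0,0],1],[[-0.0026,-0.002,0.486],[0,0,0],1],[[-0.0026,-0.002,0.486],[0,0,0],1]]'

```text
time_s: 4.73
eef_pos: [507.7, 146.5, 7.8]
ee_rot: [0.998, 0.056, 0.001, -0.0]
contact_force: [0.3, 0.6, -0.0]
grip_width: 87.8
grasp_force: 0.0
```

>>> carry_out --steps '[[[0,0,0],[0,0,0],0.3],[[0,0,0],[0,0,0],0.2],[[0,0,0],[0,0,0],0.1],[[0,0,0],[0,0,0],0],[[0,0,0],[0,0,0],0],[[0,0,0],[0,0,0],0],[[0,0,0],[0,0,0],0],[[0,0,0],[0,0,0],0]]' --force 35

```text
time_s: 5.4
eef_pos: [506.8, 146.4, 6.8]
ee_rot: [0.998, 0.056, -0.0, 0.0]
contact_force: [0.1, -0.3, 0.5]
grip_width: 39.6
grasp_force: 0.0
```

```bash
python3 - <<'E'
from h import *
go(506.2,147.7,120,6.5)
E
```

```text
t 5.4 pos [506.8 146.4   6.8] yaw 6.43 q [ 0.65  0.37 -0.57  0.   -0.63  1.03] F [ 0.1 -0.3  0.5] M [-0.04 -0.01 -0.01] g 39.6 0.0
row [ -0.04  -0.14 -11.32] [ 0.     0.    -0.001]
```

Still closing.

>>> carry_out --steps '[[[0,0,0],[0,0,0],0],[[0,0,0],[0,0,0],0],[[0,0,0],[0,0,0],0],[[0,0,0],[0,0,0],0],[[0,0,0],[0,0,0],0],[[0,0,0],[0,0,0],0],[[0,0,0],[0,0,0],0]]'

```text
time_s: 5.98
eef_pos: [506.8, 146.3, 6.8]
ee_rot: [0.998, 0.056, -0.0, 0.0]
contact_force: [0.7, -0.4, -1.2]
grip_width: 23.6
grasp_force: 35.0
```

To row units: -12 cm is -0.24, -11 cm is -0.22.

>>> carry_out --steps '[[[0,0,-0.01],[0,0,0],0],[[0,0,-0.03],[0,0,0],0],[[0,0,-0.06],[0,0,0],0],[[0,0,-0.1],[0,0,0],0],[[0,0,-0.16],[0,0,0],0],[[0,0,-0.22],[0,0,0],0],[[0,0,-0.24],[0,0,0],0],[[0,0,-0.24],[0,0,0],0]]'

```text
time_s: 6.65
eef_pos: [508.6, 147.4, 130.9]
ee_rot: [0.998, 0.056, 0.003, -0.002]
contact_force: [0.2, 0.5, -1.9]
grip_width: 24.0
grasp_force: 35.0
```

```bash
python3 - <<'E'
from h import *
go(550.7,-225.4,120,9.6)
im=snap('wrist','w3.png');hs=cv2.cvtColor(im['color'],cv2.COLOR_RGB2HSV)
E
```

```text
t 6.65 pos [508.6 147.4 130.9] yaw 6.46 q [ 0.65  0.2  -0.44  0.   -0.92  1.03] F [ 0.2  0.5 -1.9] M [ 0.01 -0.02 -0.01] g 24.0 35.0
row [-1.000e-02  3.752e+01  9.800e-01] [-0.003 -0.006 -0.055]
```

View pics/w3.png

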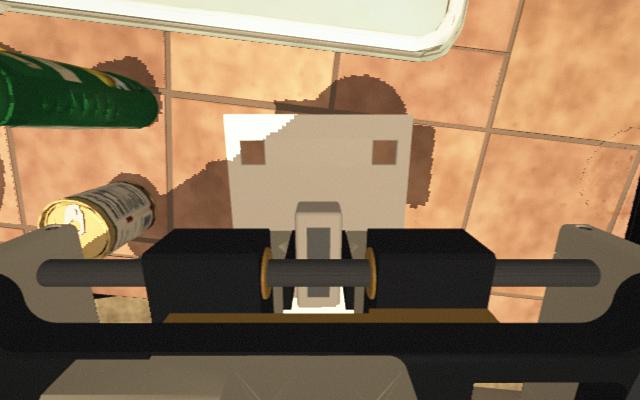

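The cover is held, with its two far holes visible at about (253,152) and (384,152). I'll measure its pose in the hand.

```bash
cat >> h.py <<'E'
def held():
    im=snap('wrist');s=telemetry.observe();R=Ro.from_quat(s['ee_rot']);hs=cv2.cvtColor(im['color'],cv2.COLOR_RGB2HSV)[...,1];X=[]
    zp=s['eef_pos'][2]-6.8+2
    P=cloud(im)
    for u,v in((253,152),(384,152)):
        w=hs[v-22:v+23,u-22:u+23];t,m=cv2.threshold(w,0,1,cv2.THRESH_OTSU)
        b=min(blobs(m,60)[0],key=lambda q:np.hypot(*(q[0]-22)));uv=b[0]+[u-22,v-22]
        X.append(plane(im,uv,zp+2)[0])
        print(uv,b[1],R.inv().apply(X[-1]-s['eef_pos']))
    for u,v in((235,125),(400,125),(318,125),(270,200),(370,200)):print('plate in tool',R.inv().apply(P[v-2:v+3,u-2:u+3].reshape(-1,3).mean(0)-s['eef_pos']).round(1))
E
python3 -c "
from h import *
held()"
```

```text
[255.60986547 156.30877643] 1561 [ 53.25668129 -34.75578362   2.87309259]
[383.35643564 151.93267327] 505 [55.59488559 34.93196511  2.80965926]
plate in tool [ 69.9 -44.7   2.8]
plate in tool [69.8 43.   2.9]
plate in tool [69.8 -0.6  2.9]
plate in tool [ 28.4 -28.    2.9]
plate in tool [28.4 29.   3. ]
```

To row units: 37.6 cm is 0.752, 1 cm is 0.02, -0.055 rad is -0.035.

>>> carry_out --steps '[[[0.001,0.752,0.02],[0,0,-0.035],0],[[0.001,0.752,0.02],[0,0,-0.035],0],[[0.001,0.752,0.02],[0,0,-0.035],0],[[0.001,0.752,0.02],[0,0,-0.035],0],[[0.001,0.752,0.02],[0,0,-0.035],0],[[0.001,0.752,0.02],[0,0,-0.035],0],[[0.001,0.752,0.02],[0,0,-0.035],0],[[0.001,0.752,0.02],[0,0,-0.035],0],[[0.001,0.752,0.02],[0,0,-0.035],0],[[0.001,0.752,0.02],[0,0,-0.035],0]]'

```text
time_s: 7.58
eef_pos: [548.2, -233.0, 114.4]
ee_rot: [0.997, 0.081, -0.002, 0.0]
contact_force: [0.7, -0.4, -0.8]
grip_width: 23.6
grasp_force: 35.0
```

>>> carry_out --steps '[[[0,0,0],[0,0,0],0],[[0,0,0],[0,0,0],0],[[0,0,0],[0,0,0],0],[[0,0,0],[0,0,0],0]]'

```text
time_s: 7.92
eef_pos: [549.3, -226.0, 116.5]
ee_rot: [0.996, 0.084, -0.0, -0.0]
contact_force: [-0.3, 1.0, -0.9]
grip_width: 24.3
grasp_force: 35.0
```

```bash
python3 - <<'E'
from h import *
go(551,-226.2,70,9.6)
im=snap('wrist','w4.png')
cv2.imwrite('pics/z4.png',cv2.resize(im['color'][90:240,210:430][:,:,::-1],None,fx=3.5,fy=3.5,interpolation=cv2.INTER_NEAREST))
E
```

```text
t 7.9167 pos [ 549.3 -226.   116.5] yaw 9.67 q [-0.06  0.32 -0.32 -0.   -0.94  1.8 ] F [-0.3  1.  -0.9] M [ 0.04 -0.05  0.06] g 24.3 35.0
row [0.17 0.05 4.65] [-0.     0.001  0.001]
```

View pics/z4.png

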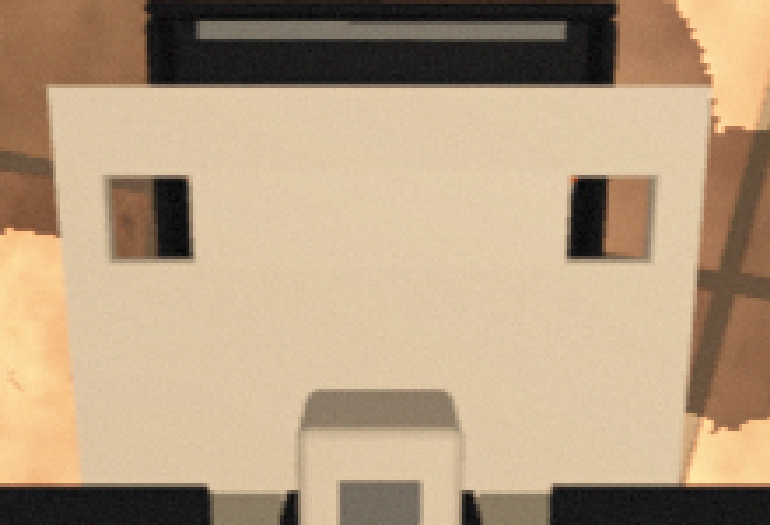

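The holes sit symmetrically and the cover is aligned with the tray. Next I'll descend to just above the tips.

To row units: 5.3 cm is 0.106, 5 cm is 0.1.

>>> carry_out --steps '[[[0.0026,0.0004,0.03],[0,0,0],0],[[0.0026,0.0004,0.06],[0,0,0],0],[[0.0026,0.0004,0.084],[0,0,0],0],[[0.0026,0.0004,0.1],[0,0,0],0],[[0.0026,0.0004,0.106],[0,0,0],0],[[0.0026,0.0004,0.106],[0,0,0],0],[[0.0026,0.0004,0.106],[0,0,0],0]]'

```text
time_s: 8.55
eef_pos: [551.2, -226.9, 64.3]
ee_rot: [0.996, 0.084, 0.0, 0.0]
contact_force: [0.4, -0.7, -1.5]
grip_width: 24.0
grasp_force: 35.0
```

```bash
python3 - <<'E'
from h import *
go(550.5,-225.9,52,9.6)
im=snap('wrist','w5.png')
cv2.imwrite('pics/z5.png',cv2.resize(im['color'][90:240,210:430][:,:,::-1],None,fx=3.5,fy=3.5,interpolation=cv2.INTER_NEAREST))
E
```

```text
t 8.55 pos [ 551.2 -226.9   64.3] yaw 9.63 q [-0.06  0.38 -0.37  0.   -0.82  1.8 ] F [ 0.4 -0.7 -1.5] M [-0.09 -0.06  0.02] g 24.0 35.0
row [-0.05 -0.11  1.23] [ 0.    -0.001  0.   ]
```

View pics/z5.png

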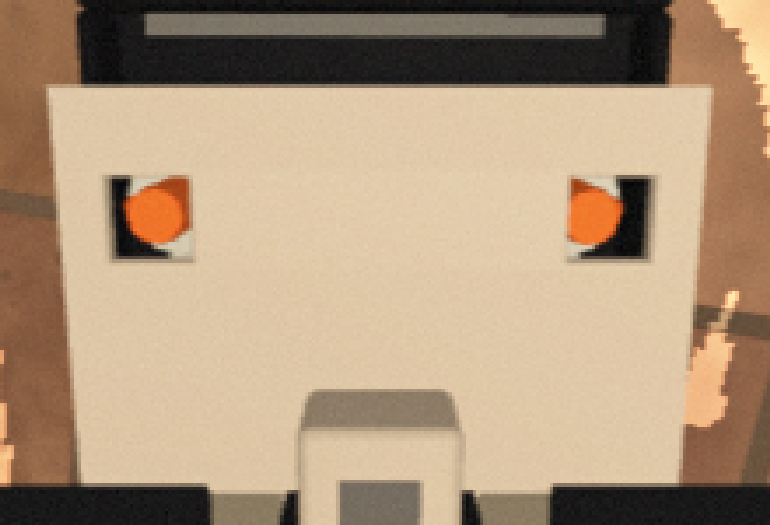

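```bash
python3 - <<'E'
from h import *
im=snap('wrist');s=telemetry.observe();R=Ro.from_quat(s['ee_rot'])
f=lambda q:np.array(q)/3.5+[209.6,89.6]
t=lambda X:R.inv().apply(X-s['eef_pos'])
print(s['eef_pos'])
print('tips',t(plane(im,f([(154,215),(593,215)]),52)))
print('holes',t(plane(im,f([(149,219),(611,219)]),s['eef_pos'][2]-2.8)))
E
```

```text
[ 551.35817263 -227.15312192   64.67973523]
tips [[ 54.3072705  -37.11018653  12.73211796]
 [ 54.24131038  34.59724139  12.76470368]]
holes [[ 54.82093669 -35.76201502   2.85364316]
 [ 54.75536718  35.36822527   2.88596641]]
```

To row units: 0.8 cm is 0.016, 0.6 cm is 0.012.

>>> carry_out --steps '[[[-0.001,-0.002,0],[0,0,0],0],[[-0.001,-0.002,0],[0,0,0],0],[[-0.001,-0.002,0.006],[0,0,0],0],[[-0.001,-0.002,0.012],[0,0,0],0],[[-0.001,-0.002,0.016],[0,0,0],0],[[-0.001,-0.002,0.016],[0,0,0],0],[[-0.001,-0.002,0.016],[0,0,0],0]]'

```text
time_s: 9.23
eef_pos: [549.9, -226.3, 55.5]
ee_rot: [0.997, 0.083, -0.0, -0.0]
contact_force: [-0.1, -0.5, -1.3]
grip_width: 23.6
grasp_force: 35.0
```

```bash
python3 -c "
from h import *
go(550.8,-226.1,50,9.6)"
```

```text
t 9.2333 pos [ 549.9 -226.3   55.5] yaw 9.58 q [-0.06  0.39 -0.38  0.   -0.81  1.8 ] F [-0.1 -0.5 -1.3] M [-0.02 -0.06  0.03] g 23.6 35.0
row [ 0.1  -0.01  0.55] [-0.     0.001 -0.   ]
```

To row units: 0.75 cm is 0.015, 0.6 cm is 0.012.

>>> carry_out --steps '[[[0.001,0,0.006],[0,0,0],0],[[0.001,0,0.012],[0,0,0],0],[[0.001,0,0.015],[0,0,0],0],[[0.001,0,0.015],[0,0,0],0],[[0.001,0,0.015],[0,0,0],0]]' --force 60

```text
time_s: 9.65
eef_pos: [550.4, -226.1, 48.1]
ee_rot: [0.997, 0.083, -0.0, -0.0]
contact_force: [0.1, -0.0, -1.5]
grip_width: 23.2
grasp_force: 60.0
```

To row units: 0.3 cm is 0.006, 0.2 cm is 0.004.

>>> carry_out --steps '[[[0,0,0.002],[0,0,0],0],[[0,0,0.004],[0,0,0],0],[[0,0,0.006],[0,0,0],0],[[0,0,0.006],[0,0,0],0],[[0,0,0.006],[0,0,0],0]]'

```text
time_s: 10.07
eef_pos: [550.9, -226.1, 46.0]
ee_rot: [0.996, 0.084, 0.0, 0.0]
contact_force: [-1.9, 3.2, 4.9]
grip_width: 23.7
grasp_force: 60.0
```

```bash
python3 -c "
from h import *
go(550.8,-226.1,45,9.6)"
```

```text
t 10.0667 pos [ 550.9 -226.1   46. ] yaw 9.59 q [-0.06  0.4  -0.38  0.   -0.78  1.8 ] F [-1.9  3.2  4.9] M [ 1.29  0.64 -0.03] g 23.7 60.0
row [-0.01 -0.    0.1 ] [ 0.    -0.001 -0.   ]
```

To row units: 0.2 cm is 0.004, 0.1 cm is 0.002.

>>> carry_out --steps '[[[-0.0006,-0.0012,0.001],[0,0,0],0],[[-0.0006,-0.0012,0.002],[0,0,0],0],[[-0.0006,-0.0012,0.004],[0,0,0],0],[[-0.0006,-0.0012,0.004],[0,0,0],0]]'

```text
time_s: 10.4
eef_pos: [551.1, -225.9, 44.8]
ee_rot: [0.996, 0.084, 0.001, 0.0]
contact_force: [-1.4, 3.0, 11.5]
grip_width: 23.4
grasp_force: 60.0
```

```bash
python3 -c "
from h import *
go(550.8,-226.1,45,9.6)"
```

```text
t 10.4 pos [ 551.1 -225.9   44.8] yaw 9.62 q [-0.06  0.4  -0.39  0.   -0.78  1.8 ] F [-1.4  3.  11.5] M [ 1.02  0.98 -0.05] g 23.4 60.0
row [-0.04  0.01 -0.02] [ 0.001 -0.002  0.   ]
```

To row units: 0.15 cm is 0.003, 0.1 cm is 0.002.

>>> carry_out --steps '[[[-0.0006,-0.0006,0.002],[0,0,0],0],[[-0.0006,-0.0006,0.003],[0,0,0],0],[[-0.0006,-0.0006,0.003],[0,0,0],0]]'

```text
time_s: 10.65
eef_pos: [551.4, -225.9, 44.0]
ee_rot: [0.996, 0.084, 0.002, 0.001]
contact_force: [-2.1, 2.4, 15.0]
grip_width: 23.5
grasp_force: 60.0
```

>>> carry_out --steps '[[[0,0,0.002],[0,0,0],0],[[0,0,0.002],[0,0,0],0],[[0,0,0.002],[0,0,0],0]]'

```text
time_s: 10.9
eef_pos: [551.6, -226.0, 43.3]
ee_rot: [0.996, 0.084, 0.002, 0.001]
contact_force: [-2.6, 1.5, 14.8]
grip_width: 23.7
grasp_force: 60.0
```

To row units: 0.2 cm is 0.004, 0.1 cm is 0.002.

>>> carry_out --steps '[[[0,0,0.002],[0,0,0],0],[[0,0,0.004],[0,0,0],0],[[0,0,0.004],[0,0,0],0]]'

```text
time_s: 11.15
eef_pos: [552.0, -226.1, 41.8]
ee_rot: [0.996, 0.084, 0.002, 0.001]
contact_force: [-3.9, 2.1, 19.2]
grip_width: 23.4
grasp_force: 60.0
```

To row units: 0.15 cm is 0.003, 0.1 cm is 0.002.

>>> carry_out --steps '[[[0,0,0.002],[0,0,0],0],[[0,0,0.003],[0,0,0],0],[[0,0,0.003],[0,0,0],0]]'

```text
time_s: 11.4
eef_pos: [549.6, -225.5, 37.1]
ee_rot: [0.997, 0.083, -0.0, -0.0]
contact_force: [-0.3, 0.0, -1.3]
grip_width: 23.5
grasp_force: 60.0
```

```bash
python3 -c "
from h import *
go(550.8,-226.1,45,9.6)"
```

```text
t 11.4 pos [ 549.6 -225.5   37.1] yaw 9.57 q [-0.06  0.41 -0.39 -0.   -0.76  1.8 ] F [-0.3  0.  -1.3] M [-0.05  0.07 -0.05] g 23.5 60.0
row [ 0.11  0.08 -0.79] [-0.     0.    -0.001]
```

The cover snapped through: the force is gone and its underside is at about 30.3 mm. I'll seat it gently, release and check.

To row units: 0.2 cm is 0.004, 0.1 cm is 0.002.

>>> carry_out --steps '[[[0,0,0.002],[0,0,0],0],[[0,0,0.004],[0,0,0],0],[[0,0,0.004],[0,0,0],0],[[0,0,0.004],[0,0,0],0]]'

```text
time_s: 11.73
eef_pos: [549.6, -225.5, 35.7]
ee_rot: [0.996, 0.084, -0.0, 0.0]
contact_force: [-2.9, 2.1, 7.6]
grip_width: 24.0
grasp_force: 60.0
```

To row units: -0.2 cm is -0.004, -0.1 cm is -0.002.

>>> carry_out --steps '[[[0,0,-0.002],[0,0,0],0],[[0,0,-0.004],[0,0,0],0.3],[[0,0,-0.004],[0,0,0],0.5],[[0,0,-0.004],[0,0,0],0.5],[[0,0,-0.004],[0,0,0],0.5],[[0,0,-0.004],[0,0,0],0.5],[[0,0,-0.004],[0,0,0],0.5],[[0,0,-0.004],[0,0,0],0.5]]'

```text
time_s: 12.4
eef_pos: [549.8, -225.4, 37.2]
ee_rot: [0.997, 0.083, -0.0, -0.0]
contact_force: [0.7, -0.0, -0.5]
grip_width: 43.7
grasp_force: 0.0
```

To row units: -15 cm is -0.3, -12 cm is -0.24.

>>> carry_out --steps '[[[0,0,-0.02],[0,0,0],0.5],[[0,0,-0.08],[0,0,0],0.5],[[0,0,-0.16],[0,0,0],0.5],[[0,0,-0.24],[0,0,0],0.5],[[0,0,-0.3],[0,0,0],0.5],[[0,0,-0.3],[0,0,0],0.5],[[0,0,-0.3],[0,0,0],0.5],[[0,0,-0.3],[0,0,0],0.5]]'

```text
time_s: 13.07
eef_pos: [549.5, -225.3, 187.8]
ee_rot: [0.997, 0.083, 0.0, -0.0]
contact_force: [-0.7, -0.1, -0.3]
grip_width: 44.0
grasp_force: 0.0
```

```bash
python3 - <<'E'
from h import *
go(550.8,-226.1,37,9.6)
im=snap('wrist','w6.png');P=cloud(im);a=np.radians(9.6);Q=(P[...,:2]-[550.3,-225.8])@np.array([[np.cos(a),-np.sin(a)],[np.sin(a),np.cos(a)]])
for i in(-68,0,68):
  for j in(-44,-22,22,44):
    m=np.hypot(Q[...,0]-i,Q[...,1]-j)<4
    print(i,j,m.sum(),np.nanmedian(P[m][:,2]).round(1) if m.any() else None)
E
```

```text
t 13.0667 pos [ 549.5 -225.3  187.8] yaw 9.57 q [-0.06  0.25 -0.23 -0.   -1.09  1.8 ] F [-0.7 -0.1 -0.3] M [-0.03  0.02  0.05] g 44.0 0.0
row [ 0.11  0.11 15.08] [-0.    -0.001 -0.001]
-68 -44 11 31.9
-68 -22 36 31.9
-68 22 32 32.1
-68 44 18 32.4
0 -44 100 275.5
0 -22 315 232.2
0 22 190 227.0
0 44 41 32.1
68 -44 48 32.1
68 -22 49 32.4
68 22 49 32.3
68 44 47 32.4
```

View pics/w6.png

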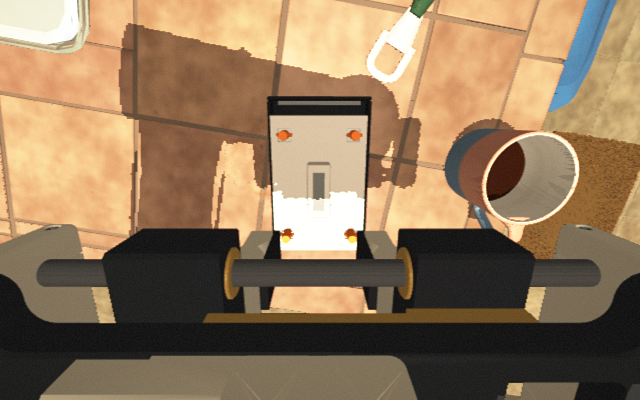

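All four pins stand through the holes, at about (284,135), (354,135), (288,236) and (351,236). The plate is level to within 0.5 mm. Its height reads 32.2 mm, which is 34 mm once the camera's known bias of about −1.8 mm is taken out.

```bash
python3 -c "
from bench import ticket
print(ticket.job_done())"
```

```text
the job is handed in; nothing more can be done
None
```

The cover is fitted and released: all four standoffs clicked through, it lies level and fully home, with about 20 N of measured pressing force, and the job is handed in (no verdict was returned).

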